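Sweep leftover mounting hardware off the breadboard into the parts tray

TASK

Clear the leftover hardware off the raised black breadboard: with your fingers, sweep the two steel collars, the brass spacer and the aluminium clamping fork along the board and over its end so that all four drop into the blue parts tray tucked under that end. Only push them, do not lift, carry or fling them, and leave the lens and the iris standing where they are on the board, the open lens case untouched and the other things on the bench undisturbed.

Things in the scene. Friction and masses are not known exactly. Their poses are not given: they have to be found in the camera images.
- breadboard: Raised black optical breadboard, fixed: a flat plate 250 mm (its x) by 300 mm (its y) by 12.7 mm thick with a 25 mm pattern of small holes (flat to sweep over, nothing catches in them), on four pillar feet set well in from the edges. Its top is smooth, without any rim, 85 mm above the bench. Origin: on the bench under the plate's centre, so the top is at z = 85 mm and the two short ends are at y = +150 and -150 mm.
- tray: Blue open parts tray, fixed: 210 mm (its x) by 130 mm (its y) by 65 mm high, walls and floor 3 mm. It stands on the bench at one end of the breadboard (its +y or its -y end, which one varies), square to it, with its inner 210 mm side tucked 12 mm under the overhanging edge, so that it reaches 118 mm beyond the edge; along the edge it covers only 210 of the 250 mm and is off-centre by up to 25 mm. Its rim is 7 mm below the plate's underside. Origin: centre of its underside.
- lens_case: Grey open case, fixed, 210 by 130 by 36 mm, with dark foam and six small lenses, tucked under the end of the breadboard opposite to the tray. Not to be touched. Origin: centre of its underside.
- lens_mount: Lens in a dark grey ring on a steel pedestal, standing on the breadboard near its long centre line: round foot 32 mm across, 59 mm high, 0.2 kg. Origin: centre of its underside. It is loose, not bolted down, and must stay where it stands.
- iris_mount: Iris diaphragm in an aluminium ring on a steel pedestal, standing on the breadboard near its long centre line: round foot 32 mm across, 65 mm high with its thin lever, 0.19 kg. Origin: centre of its underside. It is loose, not bolted down, and must stay where it stands.
- driver: Screwdriver with orange handle, 190 mm long, lying on the bench beyond the breadboard. A bystander. Origin: the middle of its length, on its underside.
- solvent: Amber bottle with white cap, 54 mm across, 130 mm high, standing on the bench to the left. A bystander. Origin: centre of its underside.
- tissue_box: Cardboard box, 75 by 115 by 45 mm, on the bench to the left. A bystander. Origin: centre of its underside.
- screw_jar: Clear jar with black cap, 56 mm across, 60 mm high, on the bench to the right. A bystander. Origin: centre of its underside.
- collar_a: Steel post collar, a ring 28 mm across, bore 12.7 mm, 12 mm high, about 45 g, lying flat on the breadboard beside the row of mounted optics. To be swept into the tray. Origin: centre of its underside.
- collar_b: Steel post collar, a ring 28 mm across, bore 12.7 mm, 12 mm high, about 45 g, lying flat on the breadboard beside the row of mounted optics. To be swept into the tray. Origin: centre of its underside.
- spacer: Brass-coloured spacer disc, 25.4 mm across, 10 mm high, about 40 g, lying flat on the breadboard. To be swept into the tray. Origin: centre of its underside.
- fork: Aluminium clamping fork, a flat U 44 mm long (its x) by 26 mm wide (its y) by 8 mm high, a 7 mm slot open to its +x end, about 30 g, lying flat on the breadboard at any yaw; it turns when pushed off-centre. To be swept into the tray. Origin: centre of its underside outline.

How it is judged:
At the end, for the whole second after the job is handed in: Both collars, the spacer and the fork lie at rest inside the tray (centres within its walls and undersides less than 55 mm above the bench, so below its 65 mm rim); the lens, the iris and the four bystanders on the bench are within 8 mm of where they stood (x of collar_a in the frame of tray between -0.102 and 0.102 m and y of collar_a in the frame of tray between -0.062 and 0.062 m and z of each of collar_a, collar_b, spacer, fork in the frame of tray below 0.055 m and linear speed of each of collar_a, collar_b, spacer, fork below 0.03 m/s and x of collar_b in the frame of tray between -0.102 and 0.102 m and y of collar_b in the frame of tray between -0.062 and 0.062 m and x of spacer in the frame of tray between -0.102 and 0.102 m and y of spacer in the frame of tray between -0.062 and 0.062 m and x of fork in the frame of tray between -0.102 and 0.102 m and y of fork in the frame of tray between -0.062 and 0.062 m and distance of each of lens_mount, iris_mount, driver, solvent, tissue_box, screw_jar from where it was at the start of the episode below 0.008 m); the robot touches nothing.
It fails at once if a piece of the hardware is lifted more than 20 mm off the breadboard (height (world z) of any of collar_a, collar_b, spacer, fork above 0.105 m).
It fails at once if a piece is carried or flung out: still at the breadboard's height more than 45 mm past either end of it ((height (world z) of collar_a above 0.08 m and (y of collar_a in the frame of breadboard above 0.195 m or y of collar_a in the frame of breadboard below -0.195 m)) or (height (world z) of collar_b above 0.08 m and (y of collar_b in the frame of breadboard above 0.195 m or y of collar_b in the frame of breadboard below -0.195 m)) or (height (world z) of spacer above 0.08 m and (y of spacer in the frame of breadboard above 0.195 m or y of spacer in the frame of breadboard below -0.195 m)) or (height (world z) of fork above 0.08 m and (y of fork in the frame of breadboard above 0.195 m or y of fork in the frame of breadboard below -0.195 m))).
It fails at once if a mounted optic or another bystander is shifted more than 8 mm (distance of any of lens_mount, iris_mount, driver, solvent, tissue_box, screw_jar from where it was at the start of the episode above 0.008 m).
It fails at once if a mounted optic is tipped (angle between any of lens_mount, iris_mount's own z axis and vertical above 0.2 rad).
It fails at once if something touches or drops into the lens case (contact force between lens_case and anything else above 1 N).
It also fails if it takes over 72 s, if anything falls off the work surface, if the arm or the gripper's body presses on something with over 40 N, if the wrist force passes 120 N, or if a joint passes its speed limit or range.

ROBOT

A 6-joint arm with a two-finger parallel gripper is mounted at the origin on the work surface. World frame = base frame: x ahead of the robot, y to its left, z up, the work surface at z = 0. Lengths are in m, angles in rad, forces in N, time in s.
With the tool pointing down it reaches from about 0.375 to 0.975 m from the base axis. Payload 3.8 kg.
Tool frame: the origin (TCP) lies on the mounting face of the last link; the fingertips stand 173 mm ahead of it and the grasp point (between the pads) lies 155 mm ahead of it; z points along the fingers, y is the direction in which the jaws open and shut (so a half turn about z gives the same grasp; the last joint's range is limited). The gripper opens to 85 mm and grips with 20 to 120 N. Pads are 22 mm wide; open, the fingers measure 114 mm over their backs; the gripper's body (76 mm by 85 mm) begins 54 mm behind the grasp point. The pads swing forward as they close: fully open they stand 13 mm farther back than shut.
Start: joints at [1.213, 0.264, 1.604, -0, 1.274, -0.037], TCP at [0.213, 0.641, 0.405] pointing down, gripper open.
Joint ranges: [-2.63, 2.63], [-0.94, 2.18], [0.31, 2.57], [-1.31, 4.45], [0, 2.66], [-2.55, 2.55]. Speed limits (rad/s): [2.57, 2.57, 3.14, 3.14, 3.14, 3.14].

INTERFACE

Orientations are given as a rotation vector (axis times angle).
In Python, from workcell import bot gives the robot as it stands.
- The arm moves only by the shell command python3 -m jog 'ROWS' [FORCE]. ROWS is JSON, a list that holds one entry, the list of rows, each a list of 7 numbers: the closure, from 0 (fully open) to 1 (shut), then the shift along the tool's x, y, z in cm, then the turn, a rotation vector about the tool's x, y, z in rad. A call has 1 to 12 rows; each row is the pose to reach, as a shift and turn from the pose commanded when the call began, along the tool's axes at that moment; what a row does not reach only later rows make up. A row lasts 1/8 s, in which the tool goes at most 62.5 mm and 10.7 degrees, less where a joint would pass 70% of its speed; a pose out of reach is approached as far as the arm can. A call with a gripper value outside its range is refused whole. The fingers move at their own pace and stop on an object; FORCE is the grip in N (left out, the last holds). Time passes only in rows, so rows that repeat a pose let the fingers close. It gives the time, the measured TCP pose, the force and the opening at its end, in the units of the state.
- bot.read_state(): the state, without advancing time (a new reading comes with each control period).
- bot.read_camera(name): name is "scene" or "top"; returns the picture (480x640x3 uint8, red, green, blue); there is no depth.
- bot.camera_model(name): a dict with "intrinsics" (3x3 intrinsics, pixels), "k1" (the pictures are not rectified: a ray, as slopes to the right and down, at radius r is drawn at 1 + k1 r^2 times it, then the intrinsics apply), "rvec" (rotation vector, rad) and "tvec" (3), from world to camera coordinates, as OpenCV has them. Camera axes: x right, y down, z forward; pixel columns grow to the right and rows downward; lengths in m; the calibration is good to about 2 mm. A picture is of the moment at which its call begins. camera_model takes no time and is no camera call.
- bot.finish_job(): hands the job in, once; it reports no verdict.
The state is a dict: "time": time; "q": joint angles; "joint_vel": joint speeds; "joint_torque": joint torques, N m; "tool_pos": TCP position; "tcp_rot": TCP orientation; "wrist_force": force on the tool from outside, world axes, zero at the start; "torque": the same for the moment, N m; "width": opening from 0.0 (shut) to 1.0 (fully open).
Only numpy, scipy, OpenCV 4.12 (cv2) and the standard library are available. Lean on these libraries where they do the work, as an engineer would, in place of code of your own. Each camera call takes 0.05 s, during which the arm holds its last target.

## Working session

There is one attempt and no reset: what is moved stays moved. The work goes in short steps, Python scripts to look and compute and a shell command to move; the robot and the scene stay as the last step left them, time stands still between calls to the robot, and variables do not carry over. Pictures are saved under pics/ and viewed, and the job is handed in when it is done.

```bash
mkdir -p pics; ls
python3 - <<'E'
from workcell import bot
import cv2
for n in ("scene","top"):
    im=bot.read_camera(n); cv2.imwrite(f"pics/{n}0.png",im[:,:,::-1])
    m=bot.camera_model(n); print(n,m)
s=bot.read_state(); print(s)
E
```

```text
pics
scene {'intrinsics': array([[550.75796356,   0.        , 313.21688175],
       [  0.        , 550.75796356, 245.19530407],
       [  0.        ,   0.        ,   1.        ]]), 'k1': 0.0013439238659022153, 'rvec': array([ 2.03826217,  1.7342416 , -0.48992793]), 'tvec': array([-0.0748189 , -0.42459211,  1.79133232])}
top {'intrinsics': array([[487.86290026,   0.        , 321.01742943],
       [  0.        , 487.86290026, 239.40773977],
       [  0.        ,   0.        ,   1.        ]]), 'k1': 0.003938119705098142, 'rvec': array([ 2.1444944 , -2.20879721,  0.05179399]), 'tvec': array([0.0291908 , 0.59367519, 1.25963169])}
{'time': 0.1, 'q': array([ 1.21314758e+00,  2.64697924e-01,  1.60527385e+00, -4.15183015e-07,
        1.27371264e+00, -3.68562644e-02]), 'joint_vel': array([-2.17430778e-04, -3.95872505e-03, -3.26435641e-03, -9.82363089e-04,
        8.63865519e-04,  2.11841146e-05]), 'joint_torque': array([ 6.44682514e-04, -5.16713011e+01, -3.68588555e+01, -1.60724917e-04,
        6.42051600e-03, -2.51876514e-05]), 'tool_pos': array([0.21270183, 0.64027418, 0.40345294]), 'tcp_rot': array([-0.50167593, -3.10086152,  0.00322173]), 'wrist_force': array([-0.04410214,  0.34833215, -0.66274763]), 'torque': array([-0.01676474,  0.05164046,  0.03724453]), 'width': 0.9980598554233222}
```

View pics/top0.png

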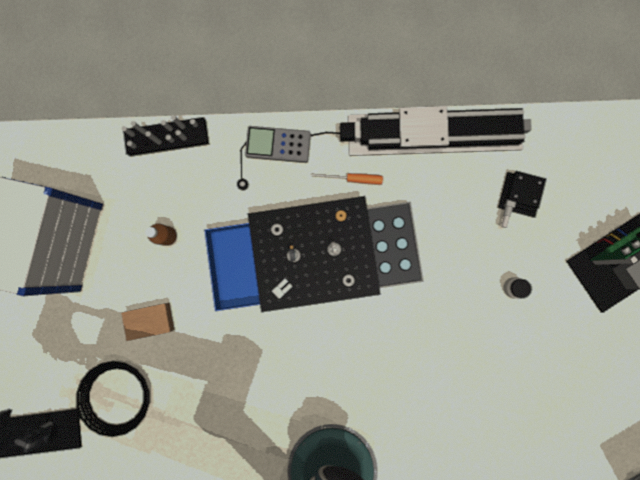

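View pics/scene0.png

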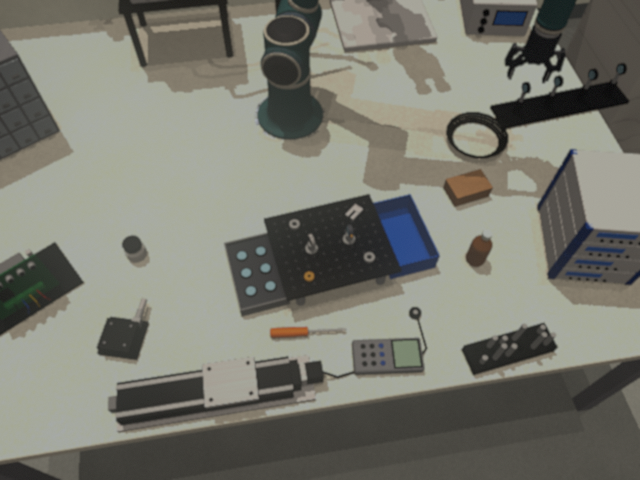

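The top view shows the tray at the board's left end (world +y, about pixel 232,268). The collars are at (277,230) and (348,281), the spacer at (341,216), the fork at (283,289), and the optics at about (293,255) and (335,249). Next I measure them.

```bash
cat > h.py <<'E'
import numpy as np, cv2
from workcell import bot
def ray(n,px):
    m=bot.camera_model(n);K=m["intrinsics"];R=cv2.Rodrigues(m["rvec"])[0];t=m["tvec"]
    p=cv2.undistortPoints(np.array(px,float).reshape(-1,1,2),K,np.array([m["k1"],0,0,0.])).reshape(-1,2)
    d=np.c_[p,np.ones(len(p))]@R; return -R.T@t,d
def cast(n,px,z):
    c,d=ray(n,px); s=(z-c[2])/d[:,2]; return c+d*s[:,None]
def proj(n,P):
    m=bot.camera_model(n)
    return cv2.projectPoints(np.array(P,float).reshape(-1,1,3),m["rvec"],m["tvec"],m["intrinsics"],np.array([m["k1"],0,0,0.]))[0].reshape(-1,2)
E
python3 - <<'E'
from h import *
im=cv2.imread("pics/top0.png")
cv2.imwrite("pics/topz.png",cv2.resize(im[180:330,190:440],None,fx=3.2,fy=3.2,interpolation=cv2.INTER_CUBIC))
im2=cv2.imread("pics/scene0.png")
cv2.imwrite("pics/scenez.png",cv2.resize(im2[180:320,215:450],None,fx=3.4,fy=3.4,interpolation=cv2.INTER_CUBIC))
g=im.max(2); 
mask=((g<75)).astype(np.uint8); mask[:, :245]=0; mask[:,385:]=0; mask[:190]=0;mask[320:]=0
mask=cv2.morphologyEx(mask,cv2.MORPH_CLOSE,np.ones((15,15)))
c=max(cv2.findContours(mask,0,2)[0],key=cv2.contourArea)
r=cv2.minAreaRect(c);b=cv2.boxPoints(r);print(r,cv2.approxPolyDP(c,8,True).reshape(-1,2).tolist());
P=cast("top",b,.085);print(P.round(4),np.linalg.norm(P-np.roll(P,1,0),axis=1))
# blue tray
h=cv2.cvtColor(im,cv2.COLOR_BGR2HSV);m=((h[...,0]>100)&(h[...,0]<125)&(h[...,1]>120)).astype(np.uint8);m[:,:190]=0;m[:210]=0;m[320:]=0;m[:,290:]=0
c=max(cv2.findContours(m,0,2)[0],key=cv2.contourArea);print("tray",cv2.approxPolyDP(c,4,True).reshape(-1,2).tolist())
for p in cv2.approxPolyDP(c,4,True).reshape(-1,2): print(cast("top",[p],.065).round(4))
E
```

```text
((320.4158630371094, 252.36361694335938), (99.07737731933594, 139.1460418701172), 81.52884674072266) [[384, 207], [357, 197], [248, 214], [262, 311], [379, 293]]
[[ 0.6605  0.2009  0.085 ]
 [ 0.7012 -0.1452  0.085 ]
 [ 0.4565 -0.172   0.085 ]
 [ 0.4156  0.1691  0.085 ]] [0.24692136 0.34850354 0.24612815 0.34355978]
tray [[248, 224], [205, 230], [216, 309], [259, 303]]
[[0.6362 0.1955 0.065 ]]
[[0.6242 0.3056 0.065 ]]
[[0.4236 0.2803 0.065 ]]
[[0.4356 0.1714 0.065 ]]
```

View pics/topz.png

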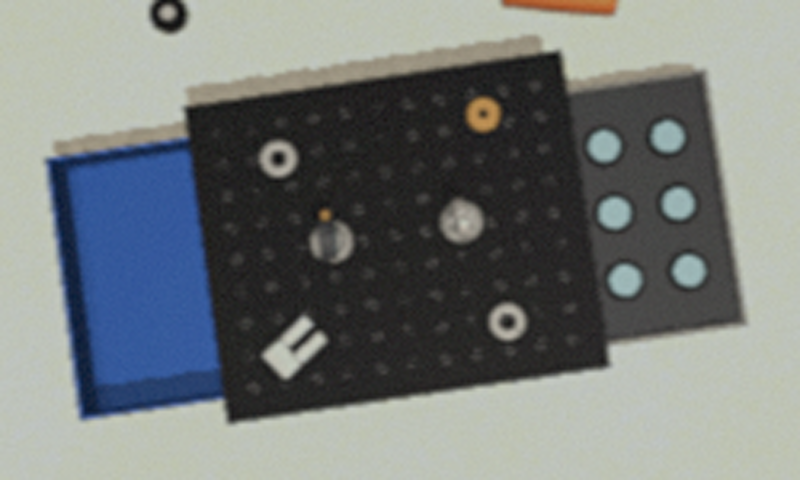

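View pics/scenez.png

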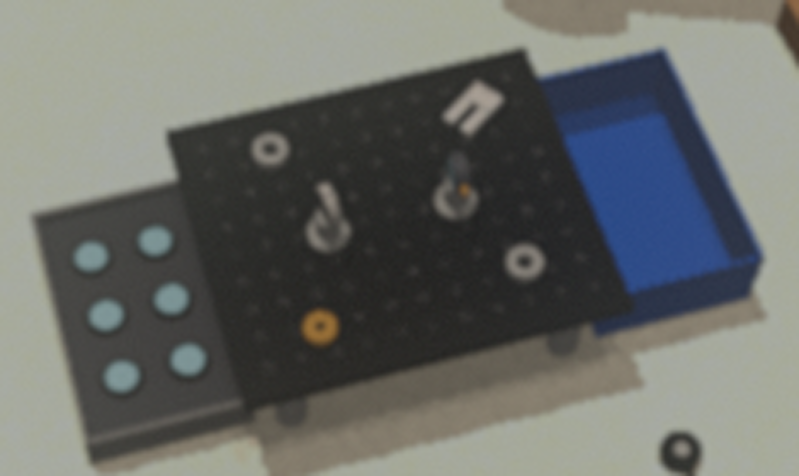

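The crops show the board corners in the top crop at (187,105), (560,52), (608,365) and (228,422). The collars are at (278,159) and (508,321), the spacer at (483,114), the fork at about (295,347), and the optics at (332,242) and (461,221). Next I compute positions and cross-check them with the scene view.

```bash
cat >> h.py <<'E'
def board():
    z=lambda a:(np.array(a,float)+.5)/3.2-.5+[190,180]
    c=cast("top",z([(187,105),(560,52),(608,365),(228,422)]),.085)[:,:2]
    ctr=c.mean(0); ey=(c[0]+c[3]-c[1]-c[2]);ex=(c[0]+c[1]-c[2]-c[3])
    a1=np.arctan2(-ey[0],ey[1]); a2=np.arctan2(ex[1],ex[0]);a=(a1+a2)/2
    return c,ctr,a,a1,a2
def tob(P,ctr,a):
    d=np.atleast_2d(P)[:,:2]-ctr; R=np.array([[np.cos(a),np.sin(a)],[-np.sin(a),np.cos(a)]]); return d@R.T
E
python3 - <<'E'
from h import *
c,ctr,a,a1,a2=board()
print(c.round(4),np.linalg.norm(c-np.roll(c,1,0),axis=1).round(4),ctr.round(4),a,a1,a2)
z=lambda a:(np.array(a,float)+.5)/3.2-.5+[190,180]
s=lambda a:(np.array(a,float)+.5)/3.4-.5+[215,180]
for n,t,sc,h in [("collarA",(278,159),(271,149),.012),]: pass
T=dict(cU=((278,159),(525,262),.097),cD=((508,321),(270,149),.097),spacer=((483,114),(320,327),.095),fork=((295,347),(473,108),.093))
for k,(p,q,h) in T.items():
    A=cast("top",z([p]),h)[0];B=cast("scene",s([q]),h)[0]
    print(k,A[:2].round(4),B[:2].round(4),"board mm",(tob(A,ctr,a)*1000).round(1),(tob(B,ctr,a)*1000).round(1))
# scene corners
B=cast("scene",s([(524,50),(632,308),(250,407),(168,132)]),.085); print("scene corners",(tob(B,ctr,a)*1000).round(1))
print("top corners",(tob(c,ctr,a)*1000).round(1))
# optics: foot visible in scene
for k,q in dict(lensOrIris1=(455,201),o2=(328,232)).items():
    B=cast("scene",s([q]),.09)[0];print(k,B[:2].round(4),(tob(B,ctr,a)*1000).round(1))
for k,q in dict(o1=(332,242),o2=(461,221)).items():
    for h in(.09,.13):
        B=cast("top",z([q]),h)[0];print(k,h,B[:2].round(4),(tob(B,ctr,a)*1000).round(1))
t=cast("top",[(248,224),(205,230),(216,309),(259,303)],.065);print("tray",(tob(t,ctr,a)*1000).round(1))
for n in("top","scene"): print(n,ray(n,[(320,240)])[0])
E
```

```text
[[ 0.6631  0.1913]
 [ 0.6956 -0.1019]
 [ 0.4513 -0.1303]
 [ 0.4157  0.1641]] [0.2489 0.295  0.2459 0.2966] [0.5564 0.0308] 0.11398594650526075 0.1153485005087529 0.1126233925017686
cU [0.6173 0.1195] [0.6201 0.1181] board mm [[70.6 81.2]] [[73.2 79.5]]
cD [ 0.4875 -0.0541] [ 0.4892 -0.0553] board mm [[-78.2 -76.5]] [[-76.5 -77.9]]
spacer [ 0.6476 -0.04  ] [ 0.6491 -0.0414] board mm [[ 82.5 -80.7]] [[ 83.9 -82.3]]
fork [0.4721 0.1101] [0.4735 0.1085] board mm [[-74.7  88.4]] [[-73.6  86.7]]
scene corners [[-122.2  146.4]
 [ 125.9  146.5]
 [ 128.  -146.9]
 [-121.7 -149.3]]
top corners [[ 124.2  147.3]
 [ 123.2 -147.7]
 [-122.8 -148.1]
 [-124.6  148.5]]
lensOrIris1 [0.5546 0.0782] [[ 3.6 47.3]]
o2 [ 0.5666 -0.0222] [[  4.  -53.8]]
o1 0.09 [0.5522 0.0798] [[ 1.4 49.2]]
o1 0.13 [0.5507 0.0768] [[-0.5 46.3]]
o2 0.09 [ 0.5655 -0.0205] [[  3.2 -52. ]]
o2 0.13 [ 0.5635 -0.0203] [[  1.3 -51.5]]
tray [[  97.9  154.5]
 [  98.6  265.3]
 [-103.6  263. ]
 [-104.   153.4]]
top [ 0.50688578 -0.01324865  1.2972531 ]
scene [ 1.29739506 -0.1387519   1.30086963]
```

```bash
cat >> h.py <<'E'
CTR=np.array([.557,.0305]); A=.114   # board pose (mean of both views)
def where():
    s=bot.read_state();p=s["tool_pos"];b=tob(p,CTR,A)[0]*1000
    R=cv2.Rodrigues(s["tcp_rot"])[0]
    return s,b,R
def go(bx,by,z):
    s,b,R=where();c,sn=np.cos(A),np.sin(A)
    T=np.array([CTR[0]+(c*bx-sn*by)/1e3,CTR[1]+(sn*bx+c*by)/1e3,z])
    Rt=np.array([[-sn,c,0],[c,sn,0],[0,0,-1.]]).T
    print("target",T.round(3),"shift cm",(R.T@(T-s["tool_pos"])*100).round(2),"turn",cv2.Rodrigues(R.T@Rt)[0].ravel().round(4))
def st():
    s,b,R=where();print("t",round(s["time"],2),"board xy mm",b.round(1),"z",s["tool_pos"][2].round(4),"yawerr",round(np.arctan2(R[1,1],R[0,1])-A,4),"F",s["wrist_force"].round(1),"w",round(s["width"],3))
E
python3 -c "
from h import *
st();go(72,45,.405)"
```

```text
t 0.1 board xy mm [-272.7  645. ] z 0.4035 yawerr 1.136 F [-0.   0.3 -0.7] w 0.998
target [0.623 0.083 0.405] shift cm [-56.54 -39.9   -0.08] turn [-1.900e-03  1.100e-03  1.136e+00]
```

```bash
python3 -m jog '[[[0.8,-6,-4,0,0,0,0.1],[0.8,-11,-8,0,0,0,0.25],[0.8,-17,-12,0,0,0,0.4],[0.8,-22.5,-16,0,0,0,0.55],[0.8,-28,-20,0,0,0,0.7],[0.8,-33.5,-24,0,0,0,0.85],[0.8,-39,-28,0,0,0,1],[0.8,-44.5,-32,0,0,0,1.136],[0.8,-50,-35.5,0,0,0,1.136],[0.8,-54,-38,0,0,0,1.136],[0.8,-56.5,-39.9,0,0,0,1.136],[0.8,-56.5,-39.9,0,0,0,1.136]]]' 20; python3 -c "
from h import *
st();go(72,45,.285)"
```

```text
time: 1.6
tool_pos: [0.6249, 0.0801, 0.4038]
tcp_rot: [2.097, 2.339, -0.002]
wrist_force: [-0.5, 0.6, -0.0]
width: 0.196
t 1.6 board xy mm [73.1 41.6] z 0.4038 yawerr -0.0049 F [-0.5  0.6 -0. ] w 0.196
target [0.623 0.083 0.285] shift cm [ 0.35 -0.11 11.88] turn [-0.0006  0.001  -0.0049]
```

```bash
python3 -m jog '[[[0.8,0,0,5,0,0,0],[0.8,0,0,10,0,0,0],[0.8,0,0,13,0,0,0],[0.8,0,0,13,0,0,0]]]'
python3 - <<'E'
from h import *
st()
for n in("top","scene"):
    cv2.imwrite(f"pics/{n}1.png",bot.read_camera(n)[:,:,::-1])
a=cv2.imread("pics/top1.png")[150:350,190:440];b=cv2.imread("pics/scene1.png")[140:320,225:450]
cv2.imwrite("pics/scene1z.png",cv2.resize(b,None,fx=3.3,fy=3.3,interpolation=cv2.INTER_CUBIC))
E
```

```text
time: 2.1
tool_pos: [0.6208, 0.0845, 0.2708]
tcp_rot: [-2.086, -2.341, 0.009]
wrist_force: [0.1, -0.2, -0.4]
width: 0.2
t 2.1 board xy mm [69.5 46.4] z 0.2708 yawerr 0.0008 F [ 0.1 -0.2 -0.4] w 0.2
```

View pics/scene1z.png

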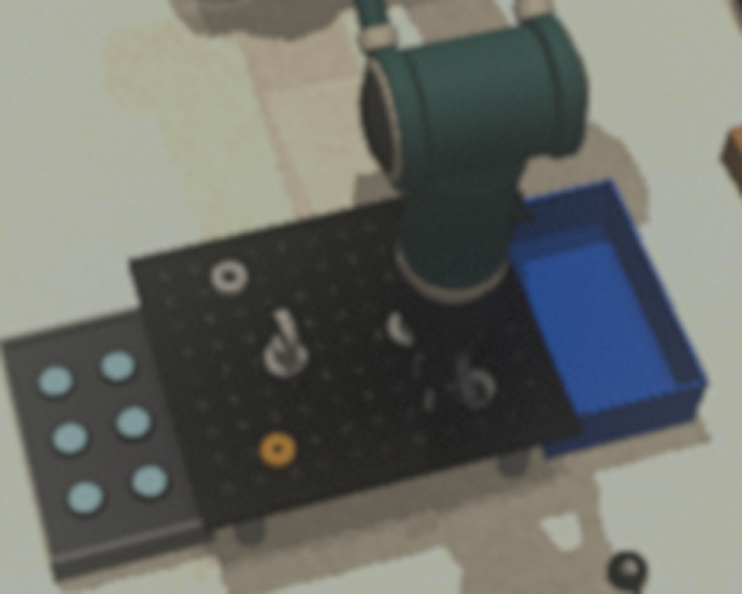

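The collar is at about (475,388) in the crop, with the dark fingers just behind it on the board side, around (430,390). I'll lower in small steps and watch the force.

```bash
python3 -m jog '[[[0.8,0,0.2,0.3,0,0,0],[0.8,0,0.2,0.3,0,0,0]]]'|grep -E "pos|force";python3 -m jog '[[[0.8,0,0,0.3,0,0,0],[0.8,0,0,0.3,0,0,0]]]'|grep -E "pos|force"; python3 -m jog '[[[0.8,0,0,0.2,0,0,0],[0.8,0,0,0.2,0,0,0]]]'|grep -E "pos|force"; python3 -m jog '[[[0.8,0,0,0.2,0,0,0],[0.8,0,0,0.2,0,0,0]]]'|grep -E "pos|force"; python3 -c "
from h import *
st()"
```

```text
tool_pos: [0.6259, 0.0842, 0.2734]
wrist_force: [-0.6, -0.3, -0.6]
tool_pos: [0.6251, 0.0839, 0.2686]
wrist_force: [0.0, 0.6, -0.4]
tool_pos: [0.625, 0.0839, 0.2663]
wrist_force: [-0.0, 0.4, 0.1]
tool_pos: [0.6251, 0.084, 0.2644]
wrist_force: [-0.4, -0.1, 0.4]
t 3.2 board xy mm [73.7 45.4] z 0.2644 yawerr -0.0 F [-0.4 -0.1  0.4] w 0.201
```

```bash
python3 -m jog '[[[0.8,0,0,0.2,0,0,0],[0.8,0,0,0.3,0,0,0],[0.8,0.8,0,0.3,0,0,0],[0.8,1.6,0,0.3,0,0,0],[0.8,2.4,0,0.3,0,0,0],[0.8,3.2,0,0.3,0,0,0],[0.8,4,0,0.3,0,0,0],[0.8,4.8,0,0.3,0,0,0],[0.8,5.6,0,0.3,0,0,0],[0.8,5.6,0,0.3,0,0,0]]]'
python3 - <<'E'
from h import *
st()
b=bot.read_camera("scene")[:,:,::-1][140:320,225:450]
cv2.imwrite("pics/scene2z.png",cv2.resize(b,None,fx=3.3,fy=3.3,interpolation=cv2.INTER_CUBIC))
E
```

```text
time: 4.45
tool_pos: [0.6187, 0.1403, 0.2617]
tcp_rot: [-2.09, -2.345, -0.0]
wrist_force: [0.4, 0.2, -0.8]
width: 0.2
t 4.45 board xy mm [ 73.8 102.1] z 0.2617 yawerr 0.0008 F [ 0.4  0.2 -0.8] w 0.2
```

View pics/scene2z.png

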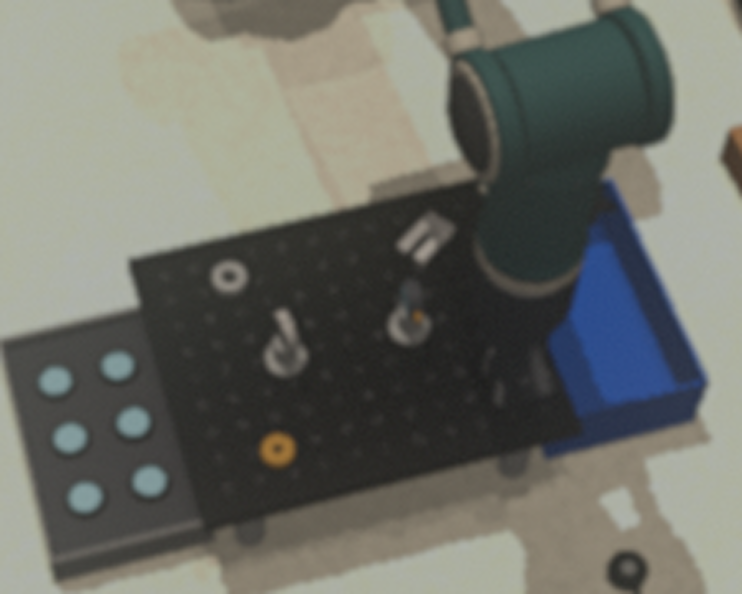

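The collar, at (540,375) in the crop, is moving ahead of the fingers and the optics haven't moved. I'll continue over the edge.

```bash
python3 -m jog '[[[0.8,0.7,0,0,0,0,0],[0.8,1.4,0,0,0,0,0],[0.8,2.1,0,0,0,0,0],[0.8,2.8,0,0,0,0,0],[0.8,3.4,0,0,0,0,0],[0.8,4,0,0,0,0,0],[0.8,4.5,0,0,0,0,0],[0.8,4.9,0,0,0,0,0],[0.8,4.9,0,0,0,0,0],[0.8,4.9,0,0,0,0,0],[0.8,4.9,0,-2,0,0,0],[0.8,4.9,0,-7,0,0,0]]]'
python3 - <<'E'
from h import *
st()
b=bot.read_camera("top")[:,:,::-1][180:330,190:440]
cv2.imwrite("pics/top3z.png",cv2.resize(b,None,fx=3.2,fy=3.2,interpolation=cv2.INTER_CUBIC))
b=bot.read_camera("scene")[:,:,::-1][140:320,225:450]
cv2.imwrite("pics/scene3z.png",cv2.resize(b,None,fx=3.3,fy=3.3,interpolation=cv2.INTER_CUBIC))
go(82,-113,.345)
E
```

```text
time: 6.0
tool_pos: [0.6121, 0.1878, 0.3302]
tcp_rot: [-2.089, -2.341, 0.008]
wrist_force: [0.9, 0.6, 0.2]
width: 0.197
t 6.0 board xy mm [ 72.6 150. ] z 0.3302 yawerr -0.0003 F [0.9 0.6 0.2] w 0.197
target [ 0.651 -0.072  0.345] shift cm [-26.36   0.56  -0.51] turn [ 0.0131 -0.0019 -0.0003]
```

View pics/scene3z.png

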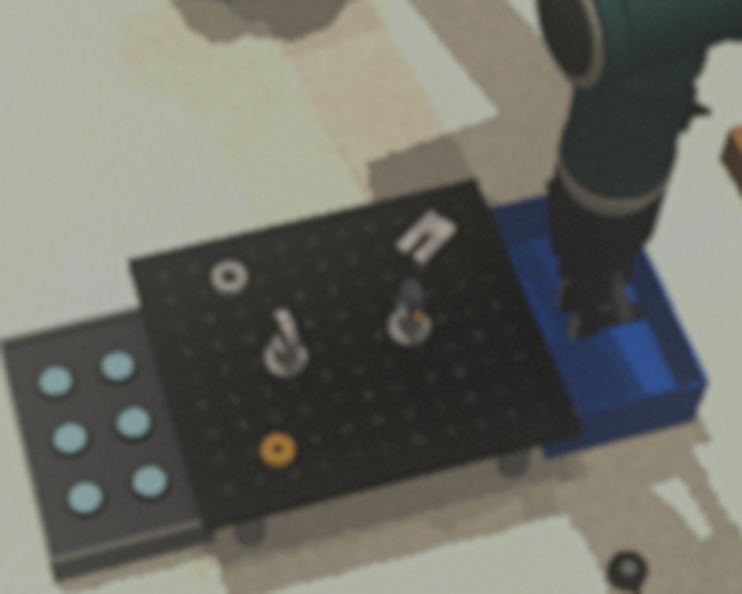

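The collar is off the board; I'll check the tray later once the arm is out of the way. Spacer next.

```bash
python3 -m jog '[[[0.8,-3,0.3,-1,0,0,0],[0.8,-8,0.6,-1,0,0,0],[0.8,-13.5,0.9,-1,0,0,0],[0.8,-19,0.9,-1,0,0,0],[0.8,-24,0.9,-1,0,0,0],[0.8,-26.3,0.9,-1,0,0,0],[0.8,-26.3,0.9,-1,0,0,0],[0.8,-26.3,0.9,-1,0,0,0]]]'|grep time
python3 - <<'E'
from h import *
st()
b=bot.read_camera("top")[:,:,::-1][180:330,190:440]
cv2.imwrite("pics/top4z.png",cv2.resize(b,None,fx=3.2,fy=3.2,interpolation=cv2.INTER_CUBIC))
b=bot.read_camera("scene")[:,:,::-1][140:320,225:450]
cv2.imwrite("pics/scene4z.png",cv2.resize(b,None,fx=3.3,fy=3.3,interpolation=cv2.INTER_CUBIC))
go(83,-113,.262)
E
```

```text
time: 7.1
t 7.1 board xy mm [  82.9 -111.5] z 0.3419 yawerr 0.0005 F [-0.5  1.  -0.3] w 0.199
target [ 0.652 -0.072  0.262] shift cm [-0.21  0.01  7.97] turn [-0.0001 -0.0005  0.0017]
```

View pics/scene4z.png

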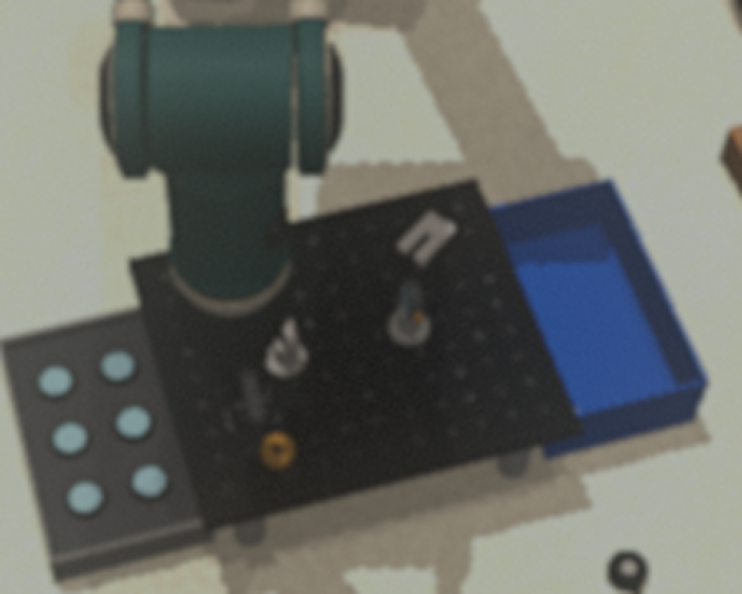

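View pics/top4z.png

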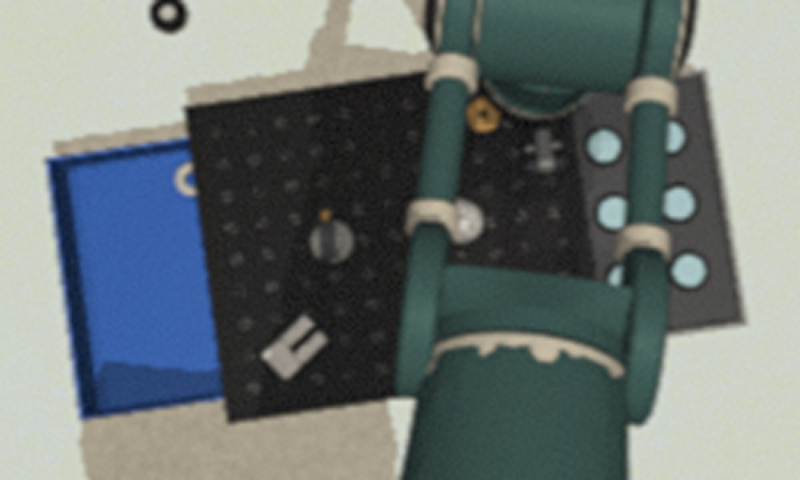

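The top view shows collar one in the tray at (185,180), partly under the edge. The spacer is at (483,114) and the fingers are behind it. I'll go down.

```bash
python3 -m jog '[[[0.8,-0.2,0,3,0,0,0],[0.8,-0.2,0,6,0,0,0],[0.8,-0.2,0,7.3,0,0,0],[0.8,-0.2,0,7.7,0,0,0],[0.8,-0.2,0,7.9,0,0,0],[0.8,-0.2,0,7.9,0,0,0]]]'|grep force
python3 - <<'E'
from h import *
print("collar in tray", (tob(cast("top",[((188+.5)/3.2-.5+190,(181+.5)/3.2-.5+180)],.015),CTR,A)*1000).round())
st()
b=bot.read_camera("scene")[:,:,::-1][140:320,225:450]
cv2.imwrite("pics/scene5z.png",cv2.resize(b,None,fx=3.3,fy=3.3,interpolation=cv2.INTER_CUBIC))
E
```

```text
wrist_force: [-1.0, 0.4, -0.0]
collar in tray [[ 71. 166.]]
t 7.95 board xy mm [  83.4 -114.7] z 0.2639 yawerr 0.0001 F [-1.   0.4 -0. ] w 0.197
```

View pics/scene5z.png

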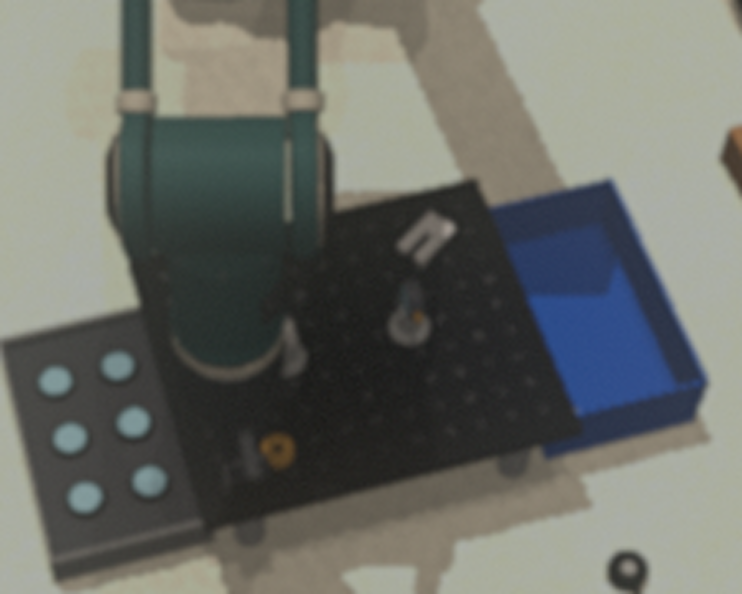

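```bash
python3 -m jog '[[[0.8,0.8,0,0.2,0,0,0],[0.8,1.6,0,0.2,0,0,0],[0.8,2.6,0,0.2,0,0,0],[0.8,4,0,0.2,0,0,0],[0.8,5.5,-0.1,0.2,0,0,0],[0.8,7,-0.1,0.2,0,0,0],[0.8,8.5,-0.2,0.2,0,0,0],[0.8,10,-0.2,0.2,0,0,0],[0.8,11.5,-0.3,0.2,0,0,0],[0.8,13,-0.4,0.2,0,0,0],[0.8,14.5,-0.4,0.2,0,0,0],[0.8,15.5,-0.5,0.2,0,0,0]]]'|grep force;  python3 - <<'E'
from h import *
st()
b=bot.read_camera("scene")[:,:,::-1][140:320,225:450]
cv2.imwrite("pics/scene6z.png",cv2.resize(b,None,fx=3.3,fy=3.3,interpolation=cv2.INTER_CUBIC))
E
```

```text
wrist_force: [-1.0, -1.1, 0.5]
t 9.5 board xy mm [77.8 41.4] z 0.2607 yawerr 0.0005 F [-1.  -1.1  0.5] w 0.198
```

View pics/scene6z.png

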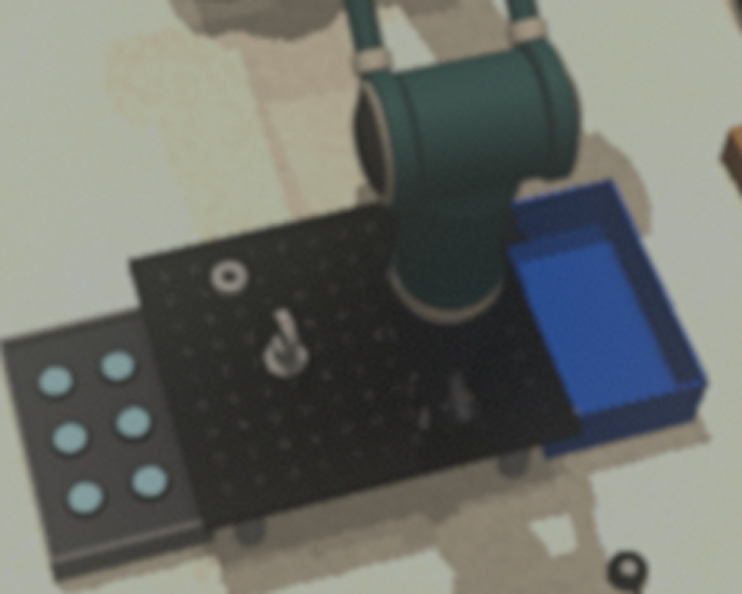

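Run:
```python
from h import *
c,s=np.cos(A),np.sin(A)
B=lambda x,y,z:(CTR[0]+(c*x-s*y)/1e3,CTR[1]+(s*x+c*y)/1e3,z)
p=proj("scene",[B(78,65,.095),B(78,41,.09)]);print(((p-[225,140])*3.3).round())
b=cv2.imread("pics/scene6z.png")[300:480,360:560]
cv2.imwrite("pics/scene6zz.png",cv2.resize(np.clip(b.astype(int)*3,0,255).astype(np.uint8),None,fx=3.3,fy=3.3))
```

```text
[[459. 397.]
 [429. 407.]]
```

View pics/scene6zz.png

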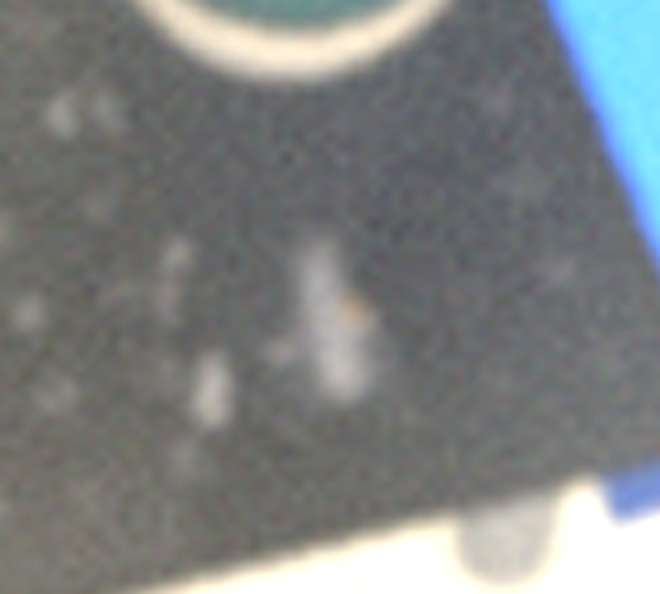

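A brass patch sits just ahead of the finger, at (355,310) in the enhanced crop and in shadow. This matches the predicted spacer position. I'll continue to just before the edge.

```bash
python3 -m jog '[[[0.8,0.8,0,0,0,0,0],[0.8,1.8,0,0,0,0,0],[0.8,2.8,0,0,0,0,0],[0.8,3.8,0,0,0,0,0],[0.8,4.8,0,0,0,0,0],[0.8,5.6,0,0,0,0,0],[0.8,6.2,0,0,0,0,0]]]'|grep force;  python3 - <<'E'
from h import *
st()
b=bot.read_camera("scene")[:,:,::-1][140:320,225:450][60:150,110:205]
cv2.imwrite("pics/scene7z.png",cv2.resize(np.clip(b.astype(int)*2,0,255).astype(np.uint8),None,fx=6,fy=6,interpolation=cv2.INTER_CUBIC))
E
```

```text
wrist_force: [-0.5, -0.7, 0.2]
t 10.43 board xy mm [ 77.8 103. ] z 0.2607 yawerr 0.0003 F [-0.5 -0.7  0.2] w 0.204
```

View pics/scene7z.png

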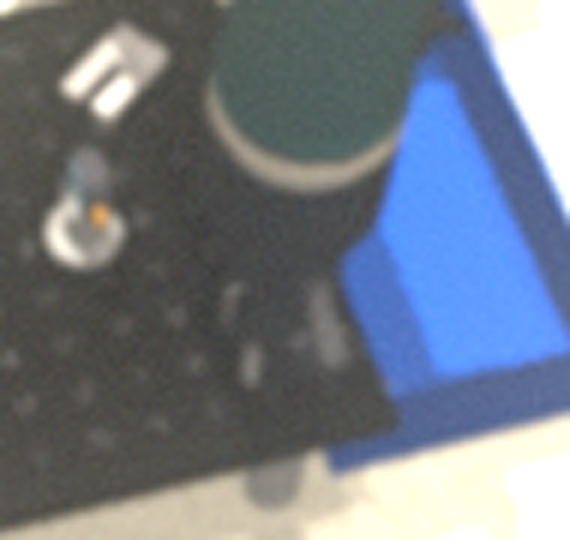

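Nothing brass is left elsewhere on the board. From this angle the outer finger hides the area just ahead of it. I'll continue over the edge and verify in the tray.

```bash
python3 -m jog '[[[0.8,0.7,0,0,0,0,0],[0.8,1.4,0,0,0,0,0],[0.8,2.1,0,0,0,0,0],[0.8,2.8,0,0,0,0,0],[0.8,3.4,0,0,0,0,0],[0.8,4,0,0,0,0,0],[0.8,4.5,0,0,0,0,0],[0.8,4.9,0,0,0,0,0],[0.8,4.9,0,0,0,0,0],[0.8,4.9,0,0,0,0,0],[0.8,4.9,0,-3,0,0,0],[0.8,4.9,0,-8,0,0,0]]]'|grep force
python3 - <<'E'
from h import *
st()
b=bot.read_camera("top")[:,:,::-1][180:330,190:440]
cv2.imwrite("pics/top8z.png",cv2.resize(b,None,fx=3.2,fy=3.2,interpolation=cv2.INTER_CUBIC))
go(-74,40,.345)
E
```

```text
wrist_force: [0.9, 0.0, 0.9]
t 11.97 board xy mm [ 76.8 151. ] z 0.3386 yawerr -0.0003 F [0.9 0.  0.9] w 0.198
target [0.479 0.062 0.345] shift cm [-11.15 -15.37   0.25] turn [ 0.0088 -0.0012 -0.0003]
```

View pics/top8z.png

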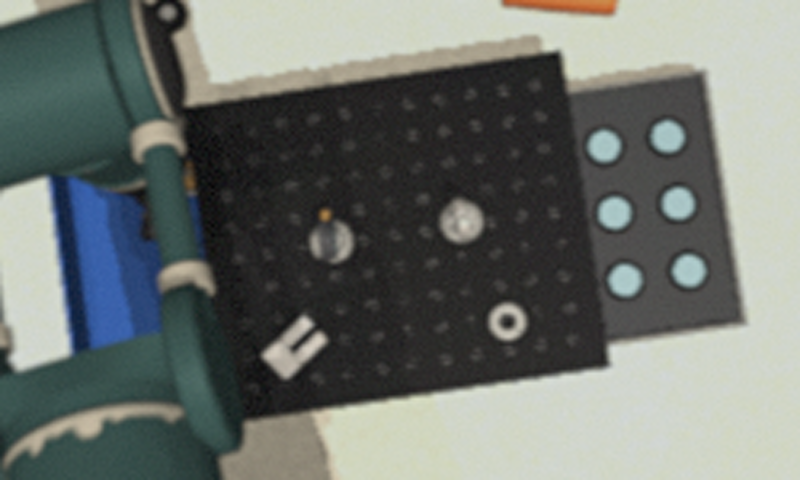

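The optics and the remaining pieces are unchanged, and a brass sliver shows in the tray at (192,178). Fork next.

```bash
python3 -m jog '[[[0.8,0,-1,-3,0,0,0],[0.8,-2,-4,-4,0,0,0],[0.8,-4,-8,-4,0,0,0],[0.8,-7,-12,-4,0,0,0],[0.8,-10,-15.4,-4,0,0,0],[0.8,-11.5,-15.4,-2,0,0,0],[0.8,-11.5,-15.4,0,0,0,0],[0.8,-11.5,-15.4,0,0,0,0]]]'|grep force
python3 - <<'E'
from h import *
st()
b=bot.read_camera("top")[:,:,::-1][180:330,190:440]
cv2.imwrite("pics/top9z.png",cv2.resize(b,None,fx=3.2,fy=3.2,interpolation=cv2.INTER_CUBIC))
b=bot.read_camera("scene")[:,:,::-1][140:320,225:450]
cv2.imwrite("pics/scene9z.png",cv2.resize(b,None,fx=3.3,fy=3.3,interpolation=cv2.INTER_CUBIC))
go(-75,43,.262)
E
```

```text
wrist_force: [-0.7, -0.6, -0.3]
t 13.03 board xy mm [-77.2  36. ] z 0.3392 yawerr -0.0009 F [-0.7 -0.6 -0.3] w 0.195
target [0.478 0.065 0.262] shift cm [0.67 0.1  7.91] turn [ 0.0003  0.     -0.0001]
```

View pics/top9z.png

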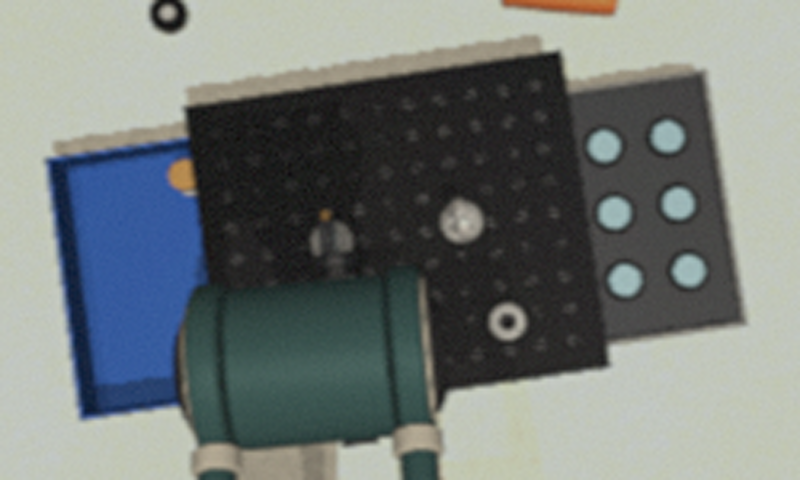

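View pics/scene9z.png

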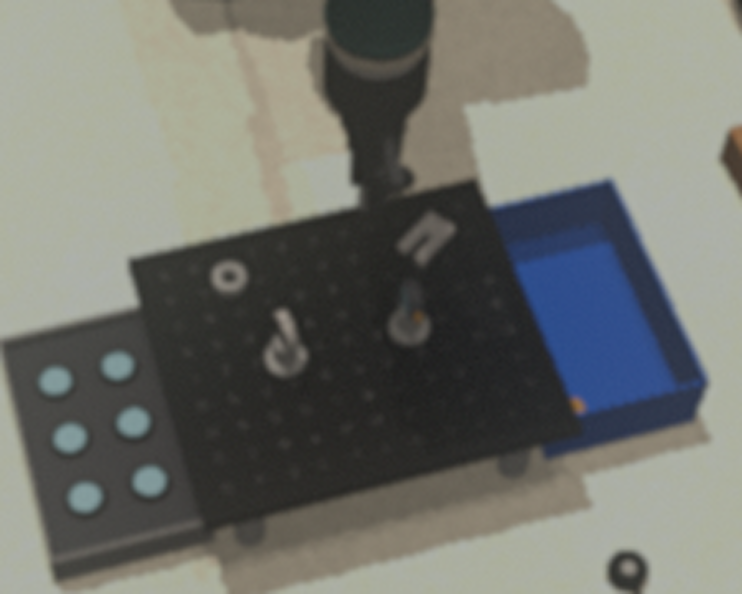

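The spacer is in the tray at (185,177), and the fork and second collar are unmoved. I'll lower behind the fork.

```bash
python3 -m jog '[[[0.8,0,0.1,3,0,0,0],[0.8,0,0.1,6,0,0,0],[0.8,0,0.1,7.3,0,0,0],[0.8,0,0.1,7.7,0,0,0],[0.8,0,0.1,7.9,0,0,0],[0.8,0,0.1,7.9,0,0,0]]]'|grep force
python3 - <<'E'
from h import *
st()
E
python3 -m jog '[[[0.8,0.7,0,0.1,0,0,0],[0.8,1.4,0,0.1,0,0,0],[0.8,2.1,0,0.1,0,0,0],[0.8,2.8,0,0.1,0,0,0],[0.8,3.5,0,0.1,0,0,0],[0.8,4.2,0,0.1,0,0,0],[0.8,4.9,0,0.1,0,0,0],[0.8,5.2,0,0.1,0,0,0]]]'|grep force
python3 - <<'E'
from h import *
st()
b=bot.read_camera("scene")[:,:,::-1][140:320,225:450]
cv2.imwrite("pics/scene10z.png",cv2.resize(b,None,fx=3.3,fy=3.3,interpolation=cv2.INTER_CUBIC))
E
```

```text
wrist_force: [-0.5, -0.6, -0.3]
t 13.88 board xy mm [-74.6  36.4] z 0.2627 yawerr 0.0001 F [-0.5 -0.6 -0.3] w 0.202
wrist_force: [0.2, 0.2, 0.5]
t 14.88 board xy mm [-75.2  88.8] z 0.2607 yawerr 0.0005 F [0.2 0.2 0.5] w 0.203
```

View pics/scene10z.png

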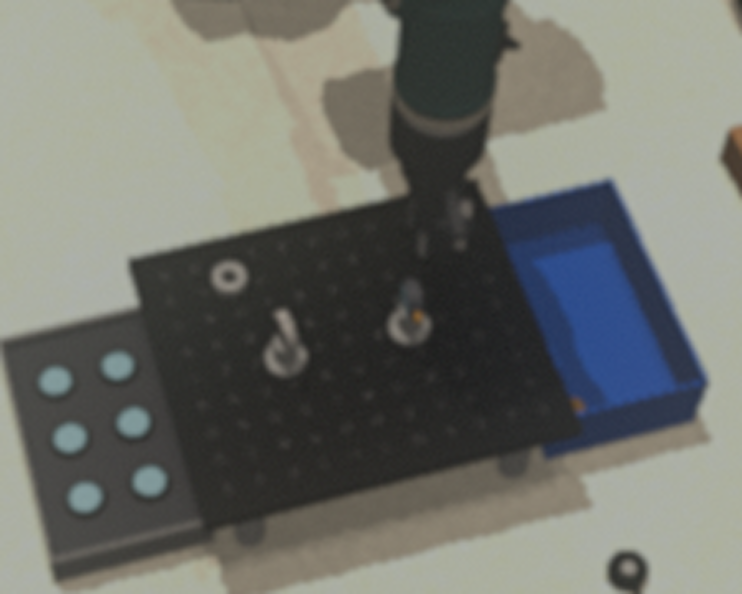

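The fork is ahead of the fingers at about (465,215). I'll push on over the edge.

```bash
python3 -m jog '[[[0.8,0.7,0,0,0,0,0],[0.8,1.4,0,0,0,0,0],[0.8,2.1,0,0,0,0,0],[0.8,2.8,0,0,0,0,0],[0.8,3.5,0,0,0,0,0],[0.8,4.2,0,0,0,0,0],[0.8,4.9,0,0,0,0,0],[0.8,5.5,0,0,0,0,0],[0.8,6.0,0,0,0,0,0],[0.8,6.3,0,0,0,0,0],[0.8,6.3,0,0,0,0,0],[0.8,6.3,0,0,0,0,0]]]'|grep force;python3 -m jog '[[[0.8,0,0,-3,0,0,0],[0.8,0,0,-8,0,0,0],[0.8,-4,0,-8,0,0,0],[0.8,-9,0,-8,0,0,0],[0.8,-14,0,-8,0,0,0],[0.8,-19,0,-8,0,0,0],[0.8,-24,0,-8,0,0,0],[0.8,-26.3,0,-8,0,0,0],[0.8,-26.3,0,-8,0,0,0],[0.8,-26.3,0,-8,0,0,0]]]'|grep force
python3 - <<'E'
from h import *
st()
b=bot.read_camera("top")[:,:,::-1][180:330,190:440]
cv2.imwrite("pics/top11z.png",cv2.resize(b,None,fx=3.2,fy=3.2,interpolation=cv2.INTER_CUBIC))
b=bot.read_camera("scene")[:,:,::-1][140:320,225:450]
cv2.imwrite("pics/scene11z.png",cv2.resize(b,None,fx=3.3,fy=3.3,interpolation=cv2.INTER_CUBIC))
go(-77,-112,.262)
E
```

```text
wrist_force: [-0.1, 0.9, 0.0]
wrist_force: [-0.3, -0.4, -0.4]
t 17.68 board xy mm [ -75.3 -111.3] z 0.3405 yawerr -0.0004 F [-0.3 -0.4 -0.4] w 0.203
target [ 0.493 -0.09   0.262] shift cm [-0.13 -0.18  7.86] turn [-0.0003 -0.0004  0.001 ]
```

View pics/top11z.png

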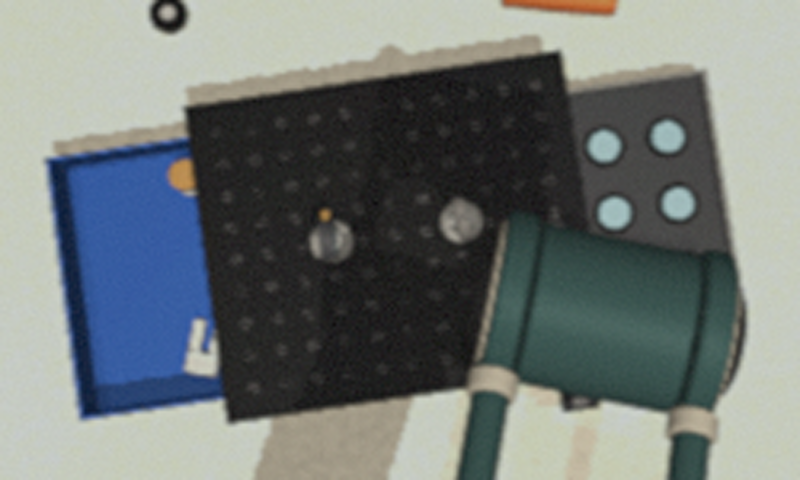

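View pics/scene11z.png

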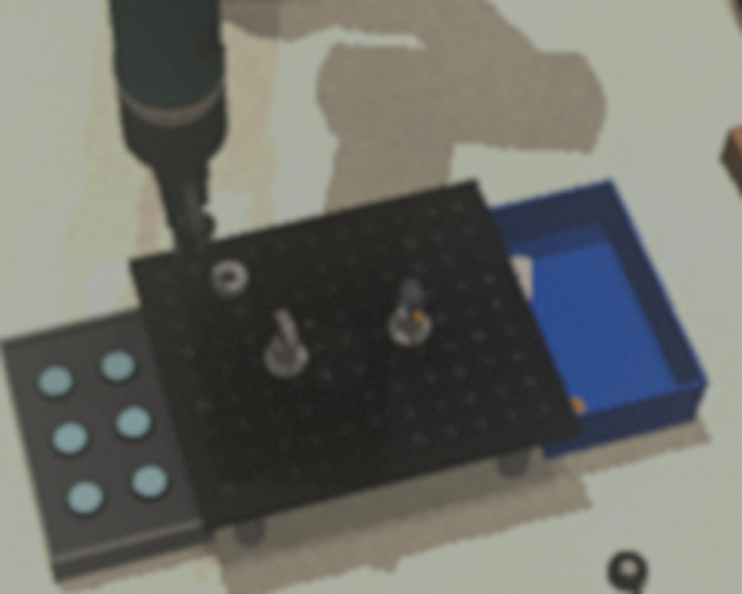

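The fork lies in the tray at (202,352) in the top view. Last is the second collar, at (229,276) in the scene crop; I'll lower behind it and sweep.

```bash
python3 -m jog '[[[0.8,-0.2,-0.2,3,0,0,0],[0.8,-0.2,-0.2,6,0,0,0],[0.8,-0.2,-0.2,7.3,0,0,0],[0.8,-0.2,-0.2,7.7,0,0,0],[0.8,-0.2,-0.2,7.9,0,0,0],[0.8,-0.2,-0.2,7.9,0,0,0]]]'|grep force
python3 - <<'E'
from h import *
st()
E
python3 -m jog '[[[0.8,0.8,0,0.1,0,0,0],[0.8,1.6,0,0.1,0,0,0],[0.8,2.6,0,0.1,0,0,0],[0.8,4,0,0.1,0,0,0],[0.8,5.5,0,0.1,0,0,0],[0.8,7,0,0.1,0,0,0],[0.8,8.5,0,0.1,0,0,0],[0.8,10,0,0.1,0,0,0],[0.8,11.5,0,0.1,0,0,0],[0.8,13,0,0.1,0,0,0],[0.8,14.5,0,0.1,0,0,0],[0.8,15.5,0,0.1,0,0,0]]]'|grep force;  python3 - <<'E'
from h import *
st()
b=bot.read_camera("scene")[:,:,::-1][140:320,225:450]
cv2.imwrite("pics/scene12z.png",cv2.resize(b,None,fx=3.3,fy=3.3,interpolation=cv2.INTER_CUBIC))
E
```

```text
wrist_force: [0.1, -0.6, 0.5]
t 18.52 board xy mm [ -76.6 -113.7] z 0.2626 yawerr 0.0001 F [ 0.1 -0.6  0.5] w 0.201
wrist_force: [-0.5, -0.1, 0.6]
t 20.02 board xy mm [-77.2  42.4] z 0.2606 yawerr 0.0005 F [-0.5 -0.1  0.6] w 0.198
```

View pics/scene12z.png

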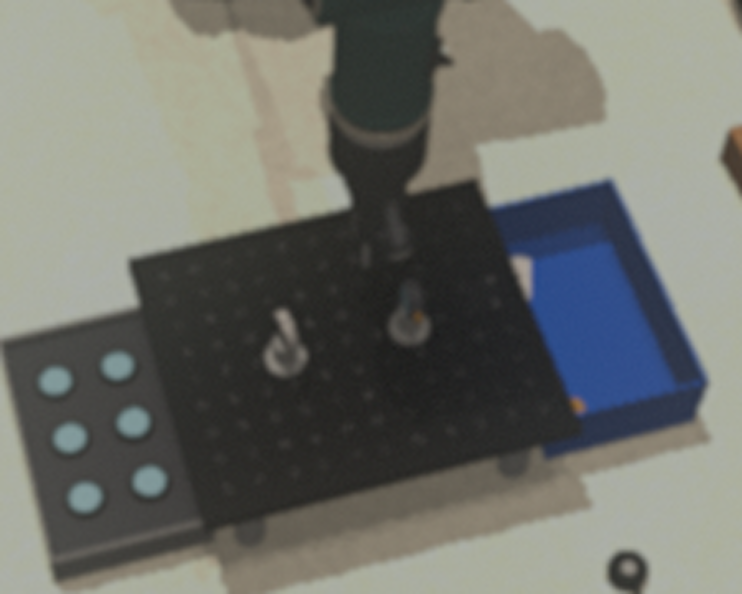

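The collar is hidden behind the fingers and gone from its old place. The optics haven't moved, so I'll continue.

```bash
python3 -m jog '[[[0.8,0.8,0,0,0,0,0],[0.8,1.8,0,0,0,0,0],[0.8,2.8,0,0,0,0,0],[0.8,3.8,0,0,0,0,0],[0.8,4.8,0,0,0,0,0],[0.8,5.6,0,0,0,0,0],[0.8,6.2,0,0,0,0,0]]]'|grep force
python3 -m jog '[[[0.8,0.7,0,0,0,0,0],[0.8,1.4,0,0,0,0,0],[0.8,2.1,0,0,0,0,0],[0.8,2.8,0,0,0,0,0],[0.8,3.4,0,0,0,0,0],[0.8,4,0,0,0,0,0],[0.8,4.5,0,0,0,0,0],[0.8,4.9,0,0,0,0,0],[0.8,4.9,0,0,0,0,0],[0.8,4.9,0,0,0,0,0]]]'|grep force
python3 -c "
from h import *
st()"
python3 -m jog '[[[0.8,0,0,-3,0,0,0],[0.8,0,0,-8,0,0,0],[0.8,-4,0,-10,0,0,0],[0.8,-9,0,-10,0,0,0],[0.8,-14,0,-10,0,0,0],[0.8,-19,0,-10,0,0,0],[0.8,-24,0,-10,0,0,0],[0.8,-26.3,0,-10,0,0,0],[0.8,-26.3,0,-10,0,0,0],[0.8,-26.3,0,-10,0,0,0]]]'|grep force
python3 - <<'E'
from h import *
st()
b=bot.read_camera("top")[:,:,::-1];cv2.imwrite("pics/top13.png",b);b=b[180:330,190:440]
cv2.imwrite("pics/top13z.png",cv2.resize(b,None,fx=3.2,fy=3.2,interpolation=cv2.INTER_CUBIC))
b=bot.read_camera("scene")[:,:,::-1];cv2.imwrite("pics/scene13.png",b);b=b[140:320,225:450]
cv2.imwrite("pics/scene13z.png",cv2.resize(b,None,fx=3.3,fy=3.3,interpolation=cv2.INTER_CUBIC))
E
```

```text
wrist_force: [0.7, -0.3, -0.4]
wrist_force: [-0.3, 1.1, -0.2]
t 22.2 board xy mm [-77.2 152.3] z 0.2607 yawerr 0.0001 F [-0.3  1.1 -0.2] w 0.199
wrist_force: [0.2, 1.4, -0.1]
t 23.45 board xy mm [ -77.3 -110.3] z 0.3605 yawerr -0.0005 F [ 0.2  1.4 -0.1] w 0.198
```

View pics/top13z.png

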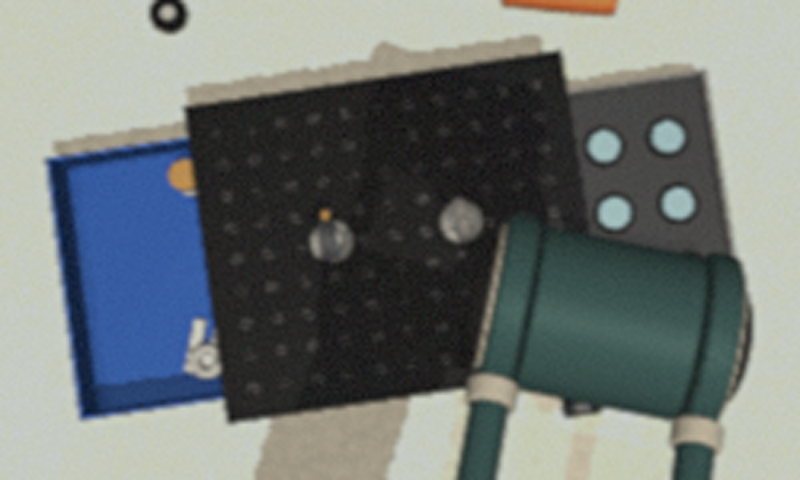

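View pics/scene13z.png

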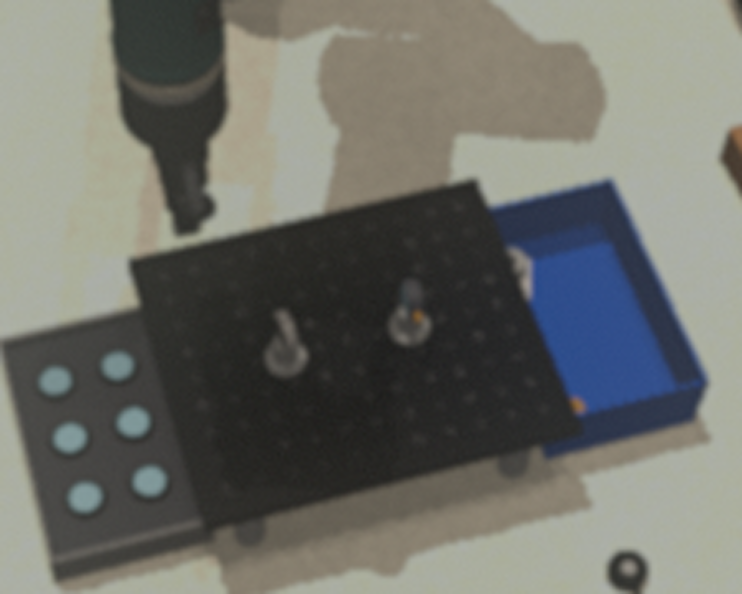

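All four pieces show in the tray: the spacer at (183,176), over collar one, and the second collar on the fork at (207,360). A numeric check follows, covering tray positions and any shift of the bystanders and optics.

Run:
```python
from h import *
z=lambda a:(np.array(a,float)+.5)/3.2-.5+[190,180]
for k,p,h in[("spacer",(183,176),.025),("collar2",(207,360),.023),("fork",(201,352),.011)]:
    print(k,(tob(cast("top",z([p]),h),CTR,A)*1000).round()-[-2,203])
a=cv2.imread("pics/top0.png",0).astype(np.float32);b=cv2.imread("pics/top13.png",0).astype(np.float32)
c=cv2.imread("pics/scene0.png",0).astype(np.float32);d=cv2.imread("pics/scene13.png",0).astype(np.float32)
def sh(p,q,x0,x1,y0,y1): 
    (s,r)=cv2.phaseCorrelate(p[y0:y1,x0:x1].copy(),q[y0:y1,x0:x1].copy(),cv2.createHanningWindow((x1-x0,y1-y0),cv2.CV_32F));return np.round(s,2),round(r,2)
for k,r in dict(driver=(305,390,165,195),solvent=(140,185,215,252),tissue=(115,180,295,345),jar=(498,540,270,305),iris=(280,308,240,268),lens=(322,348,235,263)).items(): print("top",k,*sh(a,b,*r))
for k,r in dict(driver=(265,350,320,345),solvent=(460,500,228,272),tissue=(438,498,165,208),jar=(115,155,230,265),iris=(335,362,215,250),lens=(298,322,228,260)).items(): print("scene",k,*sh(c,d,*r))
st()
```

```text
spacer [[ 77. -35.]]
collar2 [[-75. -34.]]
fork [[-68. -28.]]
top driver [0.07 0.05] 1.0
top solvent [ 0.62 -0.03] 0.91
top tissue [-0.01  0.08] 0.79
top jar [0.46 0.07] 1.01
top iris [-0.53  0.23] 0.7
top lens [ 0.23 -0.19] 0.85
scene driver [-0.03  0.39] 0.98
scene solvent [-0.05  0.44] 0.87
scene tissue [0.04 0.83] 0.78
scene jar [-0.04  0.18] 0.9
scene iris [ 0.81 -0.21] 0.65
scene lens [0.08 0.13] 0.85
t 23.55 board xy mm [ -77.2 -109.7] z 0.3606 yawerr 0.001 F [0.3 0.7 0.8] w 0.203
```

All pieces are inside the tray limits, and image shifts are under 1 px (about 2–3 mm), which I attribute to noise and shadow changes. The robot touches nothing, so I'm handing in.

```bash
python3 -c "
from workcell import bot
print(bot.finish_job())"
```

```text
the job is handed in; nothing more can be done
None
```

I swept the four pieces one at a time along the board and over its +y end with nearly shut fingers: first collar, spacer, fork, second collar. All four dropped into the tray, and I handed the job in at about 23.6 s. No verdict was reported.

**Pieces:** The last pictures show the board clear except for the lens and iris. In tray coordinates I measured the spacer at about (77, −35) mm, the second collar at (−75, −34) mm and the fork at (−68, −28) mm, all within the limits.

**First collar:** The last view no longer shows it, because the spacer lies over it. I saw it in the tray earlier, at about (73, −37) mm.

**Optics and bystanders:** The lens, iris and four bystanders shifted by less than 1 pixel (about 2–3 mm) in both views. I take that as noise and changing shadows; the iris correlation was the weakest, at 0.65–0.70. The lens case looked unchanged, but the arm hid part of it in the last top view.

**Forces:** Wrist force stayed at about 1.5 N or less at every reading.

**Unconfirmed views:** During the sweeps the fingers hid the spacer and the second collar from the scene camera. I confirmed those two only once they were in the tray.

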